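# Test the stop button of the bench control station

### The job

Test the stop button on the control station: press the winged mushroom button straight in with a fingertip until it latches down, then push one of its wings round with a fingertip, clockwise seen from above, until the button pops back out, and then press the small round reset button fully in and let it come back. Do not pinch or lift anything, do not press reset while the stop is still latched in, and leave the loose things round the station where they are.

Things in the scene. Friction and masses are not known exactly. Their poses are not given: they have to be found in the camera images.
- station: Low grey control box with an aluminium panel on top, fixed to the worktop, 120 mm (x) by 210 mm (y) by 60 mm high. Origin: centre of its underside, on the worktop; z up. On the panel (60 mm above the origin) stand two controls: at x = 0, y = +45 mm the black stop button, and at x = 0, y = -65 mm the small reset button. Its place varies and its yaw varies to about 0.5 rad either way. A cable gland sticks out of its +x side.
- stop_top (a point): Centre of the top of the stop button's head, on its axis (which is vertical). The head is a black round dome, 44 mm in diameter and 24 mm high, with two flat wings on opposite sides that make it 96 mm from wing tip to wing tip. Released, this point is 46.5 mm above the panel; latched, 36.5 mm. The head stands on a 22 mm stem through a round 48 mm collar, 9 mm high; the underside of head and wings is 22 mm above the panel released, 12 mm latched.
- wing_front (a point): Point on the middle line of one wing, 36 mm from the stop button's axis, halfway up the wing (16.5 mm below stop_top); with the head not turned it lies on the station's -x side of the axis. Each wing is 16 mm wide, 17 mm high, and reaches from the dome (22 mm from the axis) to 48 mm from the axis; its flanks are upright. It moves with the head.
- wing_back (a point): The same point of the other wing, on the station's +x side of the axis with the head not turned.
- stop (a joint): Stop button pressed in, m: 0 released, 0.010 fully in. It is an over-centre latch: pressing takes about 3 to 4 N at the start, falling to nothing at 7 mm, from where it snaps in by itself to 0.010 and stays there. As the press breaks away and meets the end the force may peak at 6 to 12 N, so a force stop under 10 N can stop too early; 10.5 mm of travel below the released top is a sure press. Pressing again leaves it in; only turning the head releases it.
- stop_twist (a joint): Turn of the stop button's head, rad: 0 at rest (wings along the station's x), growing clockwise seen from above, stop at 1.1. A light spring (0.02 N m at rest, 0.06 N m at the stop) turns it back to 0 when it is let go. If the button is latched in, turning lifts it by a cam of 8 mm per rad, and at about 0.7 to 0.85 rad it snaps out by itself; it takes about 2 to 3 N on a wing at 36 mm from the axis.
- reset (a joint): Reset button pressed in, m: 0 out, 0.006 fully in. A spring: 1 N to start, 4 N fully in; it comes back when let go.
- reset_top (a point): Centre of the top of the reset button, a black cap 24 mm in diameter in a steel ring of 40 mm. The cap's top is 22 mm above the panel, the ring's 12 mm.
- binding_machine: Fixed obstacle on the left of the worktop: grey binding machine, 439 mm (x) by 418 mm (y) about its origin (on the worktop, 151 mm high at its far half). At its right end a hand lever stands upright, 516 mm high: it rises about 95 mm in +x and 213 mm in -y of the origin, and its grip runs from there back over the machine towards +y. Keep the arm clear of it.
- sanding_block: Loose bystander: sanding block of wood and cork, 40 x 90 x 31 mm, behind the station. Origin: centre of its underside.
- masking_tape: Loose bystander: roll of masking tape lying flat, 91 mm in diameter, 19 mm high, behind the station. Origin: centre of its underside.
- stapler: Loose bystander: desk stapler, 34 x 141 x 60 mm, beside the station on the stop button's side. Origin: centre of its underside.
- eraser: Loose bystander: eraser, 23 x 44 x 12 mm, beside the station on the reset button's side. Origin: centre of its underside.

How it is judged:
On the way, in this order (a step that is already met when the one before it is completed fails the run):
1. the stop button is pressed in and latched (more than 8 mm in) (value of joint stop above 0.008 m), for 0.2 s.
2. the stop button is twisted and has popped out (head turned more than 0.5 rad, less than 3 mm in) (value of joint stop below 0.003 m and value of joint stop_twist above 0.5 rad), for 0.04 s.
3. after that the reset button is pressed in (more than 4.5 mm of its 6 mm) (value of joint reset above 0.0045 m), for 0.04 s.
At the end, for the whole second after the job is handed in: The stop button is out (less than 2 mm in) with its head turned back to within 0.15 rad, the reset button is out (less than 1.5 mm in), and each of the four loose things is within 20 mm of where it was (value of joint stop below 0.002 m and value of joint stop_twist below 0.15 rad and value of joint reset below 0.0015 m and distance of each of sanding_block, masking_tape, stapler, eraser from where it was at the start of the episode below 0.02 m); the robot touches nothing.
It fails at once if the head or a wing of the stop button is pinched (fingers pressing on both opposite sides of the dome, or on both flanks of one wing, with more than 1 N each) ((contact force between the fingers and dome_side_left above 1 N and contact force between the fingers and dome_side_right above 1 N) or (contact force between the fingers and front_wing_left_flank above 1 N and contact force between the fingers and front_wing_right_flank above 1 N) or (contact force between the fingers and back_wing_left_flank above 1 N and contact force between the fingers and back_wing_right_flank above 1 N)).
It fails at once if reset is pressed (more than 2 mm) while the stop button is still latched in (value of joint stop above 0.005 m and value of joint reset above 0.002 m).
It fails at once if a loose thing is moved more than 20 mm (distance of any of sanding_block, masking_tape, stapler, eraser from where it was at the start of the episode above 0.02 m).
It also fails if it takes over 53 s, if anything falls off the work surface, if the arm or the gripper's body presses on something with over 40 N, if the wrist force passes 120 N, or if a joint passes its speed limit or range.

### The arm

A 7-joint arm with a two-finger parallel gripper is mounted at the origin on a cart in front of the work surface, level with it; the furniture and walls round the work are solid. World frame = base frame: x ahead of the robot, y to its left, z up, the work surface at z = 0. Lengths are in m, angles in rad, forces in N, time in s.
With the tool pointing down it reaches from about 0.425 to 0.875 m from the base axis. Payload 4.7 kg.
Tool frame: the origin (TCP) lies where the fingers leave the gripper's body, on its centre line; the fingertips stand 70 mm ahead of it and the grasp point (between the pads) lies 51 mm ahead of it; z points along the fingers, y is the line along which they close (so a half turn about z gives the same grasp; the last joint's range is limited). The gripper opens to 87 mm and grips with 3 to 60 N. Pads are 19 mm wide; open, the fingers measure 117 mm over their backs; the gripper's body (75 mm by 190 mm) begins 51 mm behind the grasp point.
Start: joints at [-1.139, 0.321, -0.07, 1.45, 0.023, 1.371, -0.057], TCP at [0.264, 0.594, 0.292] pointing down, gripper open.
Joint ranges: [-2.86, 2.86], [-0.3, 2.09], [-1.38, 1.24], [0.06, 2.45], [-1.56, 4.7], [0.09, 2.05], [-2.69, 2.69]. Speed limits (rad/s): [2.57, 2.57, 3.14, 3.14, 3.14, 3.14, 3.14].

### API

Orientations are given as a rotation vector (axis times angle).
In Python, from bench import ctrl gives the robot as it stands.
- The arm moves only by the tool play_rows, never from a script. Its argument "increments" is a list that holds one entry, the list of rows, each a list of 7 numbers: the shift along the tool's x, y, z as a fraction of full scale, then the turn, a rotation vector about the tool's x, y, z as a fraction of full scale, then the gripper command: -1 is shut, 1 is fully open, values between are in proportion. A call has 1 to 8 rows; each row is the pose to reach, as a shift and turn from the pose commanded when the call began, along the tool's axes at that moment; what a row does not reach only later rows make up. Full scale, the value 1, is 0.1 m for a shift and 90 degrees for a turn. A row lasts 1/10 s, in which the tool goes at most 50 mm and 8.59 degrees, less where a joint would pass 70% of its speed; a pose out of reach is approached as far as the arm can. A call with a number of a shift or a turn outside -1 to 1 is refused whole. A call with a gripper value outside its range is refused whole. The fingers move at their own pace and stop on an object; "squeeze" is the grip in N (left out, the last holds). Time passes only in rows, so rows that repeat a pose let the fingers close. It gives the time, the measured TCP pose, the force, the opening and the grip force at its end, in the units of the state.
- ctrl.get_state(): the state, without advancing time (a new reading comes with each control period).
- ctrl.get_image(name): name is "scene" or "side" or "wrist"; returns the picture (420x560x3 uint8, red, green, blue); there is no depth.
- ctrl.get_calibration(name): a dict with "vertical_fov" (degrees; the focal length in pixels is half the picture's height over the tangent of half this angle, whatever the lens; pixels are square), "cx", "cy" (the principal point, pixels), "R" (3x3) and "t" (3): a world point X has camera coordinates R X + t; the wrist camera has in their place "T_tool_cam" (4x4, takes a point from camera to tool coordinates, whose origin is the TCP and whose axes are the flange's). Camera axes: x right, y down, z forward; pixel columns grow to the right and rows downward; lengths in m; the calibration is good to about 2 mm. The wrist camera is an equidistant fisheye: a pixel r from the principal point sees the ray r / f radians off the axis. A picture is of the moment at which its call begins: read the wrist's pose just before it. get_calibration takes no time and is no camera call.
- ctrl.close_job(): hands the job in; it is judged then, once.
The state is a dict: "time": time; "joint_positions": joint angles; "qd": joint speeds; "joint_torque": joint torques, N m; "position": TCP position; "tool_rot": TCP orientation; "ft_force": force on the tool from outside, world axes, zero at the start; "torque": the same for the moment, N m; "grip_width": opening from 0.0 (shut) to 1.0 (fully open); "grip_force": force on a finger pad.
Only numpy, scipy, OpenCV 4.12 (cv2) and the standard library are available. Lean on these libraries where they do the work, as an engineer would, in place of code of your own. Each camera call takes 0.05 s, during which the arm holds its last target. There are 200 camera calls.

## Working session

There is one attempt and no reset: what is moved stays moved. The work goes in short steps, Python scripts to look and compute and a tool call to move; the robot and the scene stay as the last step left them, time stands still between calls to the robot, and variables do not carry over. Pictures are saved under pics/ and viewed, at most 10 in all, crops included, and the job is handed in when it is done.

Besides the shell and the picture viewer there is one more tool, called after "Emit:" in YAML: its name, and indented under it one key for each argument. play_rows: Moves the arm, as the interface text tells. Shift numbers are shares of 0.1 m and turn numbers shares of 90 degrees, none past 1 either way. Its arguments: {"type":"object","properties":{"increments":{"type":"array"},"squeeze":{"type":"number"}},"required":["increments"]}

```bash
mkdir -p pics; python3 - <<'E'
from bench import ctrl
import cv2,numpy as np
s=ctrl.get_state();print({k:np.round(v,3).tolist() for k,v in s.items()})
for n in["scene","side","wrist"]:
    cv2.imwrite(f"pics/{n}0.png",ctrl.get_image(n)[:,:,::-1])
    c=ctrl.get_calibration(n);print(n,{k:np.round(v,4).tolist() for k,v in c.items()})
E
```

```text
{'time': 0.0, 'joint_positions': [-1.139, 0.322, -0.07, 1.452, 0.023, 1.371, -0.057], 'qd': [-0.002, 0.001, -0.0, 0.001, -0.001, 0.001, 0.001], 'joint_torque': [-0.001, -49.129, -0.404, -31.253, -0.064, 0.044, 0.0], 'position': [0.264, 0.594, 0.291], 'tool_rot': [-0.651, -3.073, 0.003], 'ft_force': [-0.391, -0.458, 0.366], 'torque': [0.003, 0.053, -0.006], 'grip_force': 0.0, 'grip_width': 0.999}
scene {'vertical_fov': 57.3349, 'cx': 274.2265, 'cy': 212.279, 'R': [[0.9315, -0.3636, 0.0076], [-0.3049, -0.7923, -0.5285], [0.1981, 0.49, -0.8489]], 't': [-0.5239, 0.2894, 0.8263]}
side {'vertical_fov': 43.2028, 'cx': 279.0955, 'cy': 197.2306, 'R': [[-0.8029, -0.5958, 0.0213], [-0.3665, 0.465, -0.8059], [0.4702, -0.6548, -0.5917]], 't': [0.5293, 0.2764, 1.4014]}
wrist {'vertical_fov': 65.7065, 'cx': 276.1196, 'cy': 211.2849, 'T_tool_cam': [[-0.0011, -0.9629, -0.2699, 0.0737], [1.0, -0.0013, 0.0006, -0.0003], [-0.0009, -0.2699, 0.9629, -0.0917], [0.0, 0.0, 0.0, 1.0]]}
```

View pics/scene0.png

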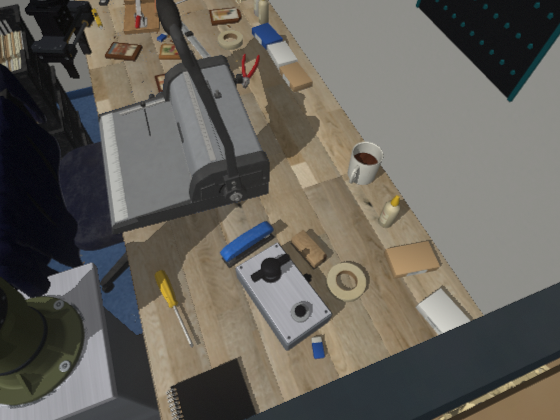

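View pics/side0.png

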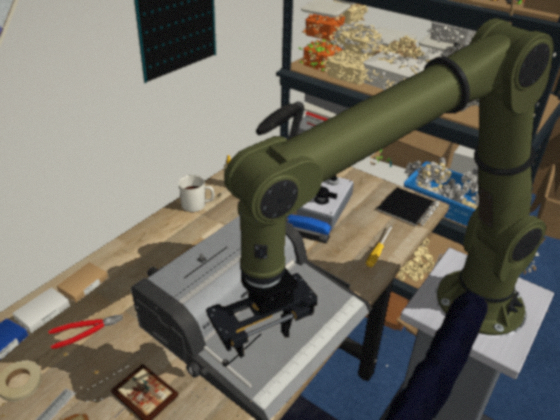

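Scene: station with stop head at about (270,268), reset at (301,311), stapler at its left end, eraser at (318,347). Side: the arm is over the binding machine, with the lever behind it.

```bash
cat >h.py <<'E'
import numpy as np,cv2
from bench import ctrl
from scipy.spatial.transform import Rotation as Ro
def K(c): return 210/np.tan(np.radians(c["vertical_fov"])/2)
def ray(n,u,v):
    c=ctrl.get_calibration(n);f=K(c)
    d=np.array([(u-c["cx"])/f,(v-c["cy"])/f,1]);R=np.array(c["R"]);t=np.array(c["t"])
    return -R.T@t,R.T@d
def onz(n,u,v,z):
    o,d=ray(n,u,v);return o+d*(z-o[2])/d[2]
def proj(n,X):
    c=ctrl.get_calibration(n);f=K(c);p=np.array(c["R"])@X+c["t"]
    return np.array([c["cx"]+f*p[0]/p[2],c["cy"]+f*p[1]/p[2]])
def wproj(X,s):
    c=ctrl.get_calibration("wrist");f=K(c);T=np.array(c["T_tool_cam"])
    p=Ro.from_rotvec(s["tool_rot"]).inv().apply(np.array(X)-s["position"]);p=T[:3,:3].T@(p-T[:3,3])
    r=np.hypot(p[0],p[1]);th=np.arctan2(r,p[2]);return np.array([c["cx"],c["cy"]])+f*th*p[:2]/r
def wonz(u,v,z,s):
    c=ctrl.get_calibration("wrist");f=K(c);T=np.array(c["T_tool_cam"])
    a=np.array([u-c["cx"],v-c["cy"]])/f;th=np.linalg.norm(a)
    d=np.r_[a/th*np.sin(th),np.cos(th)]
    R=Ro.from_rotvec(s["tool_rot"]);o=R.apply(T[:3,3])+s["position"];d=R.apply(T[:3,:3]@d)
    return o+d*(z-o[2])/d[2]
E
python3 - <<'E'
from h import *
im=cv2.imread("pics/scene0.png")
cv2.imwrite("pics/crop1.png",cv2.resize(im[215:365,210:370],None,fx=5,fy=4.0*1.25*0+4,interpolation=cv2.INTER_CUBIC) if 0 else cv2.resize(im[215:365,210:370],None,fx=4,fy=4,interpolation=cv2.INTER_CUBIC))
s=ctrl.get_state()
print("tcp in scene",proj("scene",s["position"]))
print("stop",onz("scene",270,268,.1065),"reset",onz("scene",301,311,.082))
for n,p in dict(leverbase=(233,190),levertop=(170,10),machFL=(112,222),machFR=(268,190),staplerL=(225,253)).items(): print(n,onz("scene",*p,0.05).round(3),onz("scene",*p,.5).round(3))
for p in[(105,135),(112,225)]:print(onz("scene",*p,0.05).round(3))
x=ray("scene",0,0)[0];print("cam",x,ray("side",0,0)[0])
E
```

```text
tcp in scene [69.29415049 39.22777965]
stop [ 0.52922638 -0.05810287  0.1065    ] reset [ 0.55824011 -0.16009559  0.082     ]
leverbase [0.527 0.201 0.05 ] [ 0.463 -0.114  0.5  ]
levertop [0.562 1.054 0.05 ] [0.479 0.263 0.5  ]
machFL [0.223 0.216 0.05 ] [ 0.328 -0.108  0.5  ]
machFR [0.611 0.169 0.05 ] [ 0.5   -0.129  0.5  ]
staplerL [0.454 0.038 0.05 ] [ 0.431 -0.187  0.5  ]
[0.249 0.511 0.05 ]
[0.222 0.208 0.05 ]
cam [ 0.41255508 -0.36595527  0.85836025] [-0.1326398   1.10444275  1.04068146]
```

View pics/crop1.png

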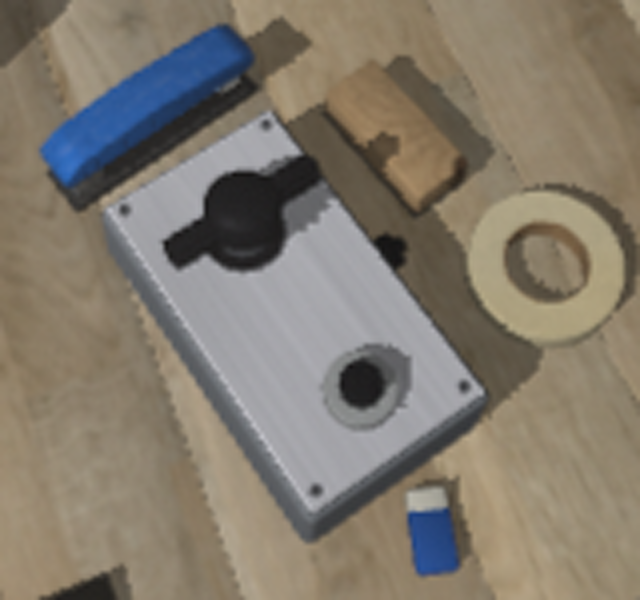

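Crop: panel corners about (104,211), (271,111), (486,393), (310,515); dome centred near (243,215); reset cap near (361,383).

```bash
python3 - <<'E'
from h import *
g=lambda u,v:(210+u/4,215+v/4)
P=np.array([onz("scene",*g(*p),.06)[:2] for p in[(104,211),(271,111),(486,393),(309,516)]])
print(P.round(4),"ctr",P.mean(0))
r=(P[0]-P[3]+P[1]-P[2]);a=np.arctan2(-r[0],r[1]);print("yaw",a,np.linalg.norm(r)/2,np.linalg.norm(P[1]-P[0]))
c=P.mean(0);R=np.array([[np.cos(a),-np.sin(a)],[np.sin(a),np.cos(a)]])
print("stop",c+R@[0,.045],"reset",c+R@[0,-.065], "direct",onz("scene",*g(243,205),.1065)[:2],onz("scene",*g(361,383),.082)[:2])
# lever grip triangulation: ends
for ps,pd in[((168,8),(260,130)),((168,8),(300,107)),((195,60),(260,130)),((195,60),(300,107))]:
    o1,d1=ray("scene",*ps);o2,d2=ray("side",*pd)
    t=np.linalg.lstsq(np.c_[d1,-d2],o2-o1,rcond=None)[0]
    print(ps,pd,(o1+t[0]*d1).round(3),(o2+t[1]*d2).round(3))
E
```

```text
[[ 0.4655 -0.011 ]
 [ 0.5761  0.0138]
 [ 0.6204 -0.1819]
 [ 0.5096 -0.2063]] ctr [ 0.54288578 -0.096345  ]
yaw 0.2222410918697506 0.20048232393655202 0.11338498506722543
stop [ 0.53296706 -0.05245173] reset [ 0.55721283 -0.15974638] direct [ 0.53214521 -0.05493341] [ 0.55701016 -0.15905962]
(168, 8) (260, 130) [0.481 0.313 0.476] [0.489 0.315 0.482]
(168, 8) (300, 107) [0.473 0.226 0.525] [0.452 0.221 0.511]
(195, 60) (260, 130) [0.5   0.242 0.415] [0.537 0.254 0.439]
(195, 60) (300, 107) [0.489 0.161 0.474] [0.491 0.161 0.476]
```

Emit:
play_rows:
  increments:
    - [[0,-0.1,-0.3,0,0,0,-1],[0,-0.3,-0.6,0,0,0,-1],[0,-0.5,-0.8,0,0,0,-1],[0,-0.7,-1,0,0,0,-1]]
  squeeze: 20

```text
time: 0.55
position: [0.235, 0.5294, 0.3931]
tool_rot: [0.651, 3.073, 0.0]
ft_force: [0.5, -0.5, -0.7]
grip_width: 0.724
grip_force: 0.0
```

Emit:
play_rows:
  increments:
    - [[0,-0.2,-0.3,0,0,0,-1],[0,-0.4,-0.6,0,0,0,-1],[0,-0.6,-0.8,0,0,0,-1],[0,-0.7,-1,0,0,0,-1]]

```text
time: 0.95
position: [0.2064, 0.4648, 0.4939]
tool_rot: [0.651, 3.073, 0.002]
ft_force: [-0.4, 0.6, -1.2]
grip_width: 0.357
grip_force: 0.0
```

Emit:
play_rows:
  increments:
    - [[0,-0.2,-0.3,0,0,0,-1],[0,-0.4,-0.6,0,0,0,-1],[0,-0.6,-0.8,0,0,0,-1],[0,-0.7,-1,0,0,0,-1]]

```text
time: 1.35
position: [0.1779, 0.4007, 0.594]
tool_rot: [0.651, 3.073, 0.002]
ft_force: [0.0, 0.0, -0.2]
grip_width: 0.028
grip_force: 0.0
```

Emit:
play_rows:
  increments:
    - [[-0.4,-0.05,-0.2,0,0,0,-1],[-0.73,-0.12,-0.36,0,0,0,-1],[-0.73,-0.12,-0.36,0,0,0,-1]]

```text
time: 1.65
position: [0.2442, 0.3586, 0.6306]
tool_rot: [0.665, 3.068, 0.005]
ft_force: [-0.3, -0.2, 0.1]
grip_width: 0.003
grip_force: 0.0
```

Emit:
play_rows:
  increments:
    - [[-0.3,-0.09,0,0,0,0,-1],[-0.6,-0.18,0,0,0,0,-1],[-0.88,-0.26,0,0,0,0,-1]]

```text
time: 1.95
position: [0.3107, 0.3016, 0.6278]
tool_rot: [-0.65, -3.073, 0.001]
ft_force: [-0.0, 0.5, 0.3]
grip_width: 0.007
grip_force: 0.0
```

Emit:
play_rows:
  increments:
    - [[-0.3,-0.17,0,0,0,0,-1],[-0.6,-0.33,0,0,0,0,-1],[-0.87,-0.49,0,0,0,0,-1]]

```text
time: 2.25
position: [0.3704, 0.2212, 0.6277]
tool_rot: [-0.651, -3.073, 0.001]
ft_force: [0.3, 0.1, -0.5]
grip_width: 0.002
grip_force: 0.0
```

Emit:
play_rows:
  increments:
    - [[-0.3,-0.3,0,0,0,0,-1],[-0.55,-0.55,0,0,0,0,-1],[-0.77,-0.75,0,0,0,0,-1],[-0.77,-0.75,0,0,0,0,-1]]

```text
time: 2.65
position: [0.4108, 0.1182, 0.6283]
tool_rot: [0.663, 3.07, 0.0]
ft_force: [-0.5, -0.1, 0.4]
grip_width: 0.007
grip_force: 0.0
```

Emit:
play_rows:
  increments:
    - [[-0.3,-0.3,0,0,0,0,-1],[-0.55,-0.55,0,0,0,-0.09,-1],[-0.77,-0.75,0,0,0,-0.18,-1],[-0.77,-0.75,0,0,0,-0.27,-1],[-0.77,-0.75,0,0,0,-0.35,-1],[-0.77,-0.75,0,0,0,-0.41,-1],[-0.77,-0.75,0,0,0,-0.41,-1]]

```text
time: 3.35
position: [0.4498, 0.0239, 0.6278]
tool_rot: [0.358, -3.12, -0.001]
ft_force: [-0.2, -0.1, -0.3]
grip_width: 0.005
grip_force: 0.0
```

Emit:
play_rows:
  increments:
    - [[0,-0.2,0.35,0,0,0,-1],[-0.1,-0.4,0.7,0,0,0,-1],[-0.2,-0.6,1,0,0,0,-1]]

```text
time: 3.65
position: [0.4828, -0.031, 0.5266]
tool_rot: [-0.354, 3.122, 0.002]
ft_force: [1.2, 0.3, 0.0]
grip_width: 0.005
grip_force: 0.0
```

Emit:
play_rows:
  increments:
    - [[0,0,0.35,0,0,0,-1],[0,0,0.7,0,0,0,-1],[0,0,1,0,0,0,-1]]

```text
time: 3.95
position: [0.4823, -0.0306, 0.426]
tool_rot: [0.352, -3.12, -0.001]
ft_force: [0.4, -0.3, -0.2]
grip_width: 0.003
grip_force: 0.0
```

Emit:
play_rows:
  increments:
    - [[0,0,0.35,0,0,0,-1],[0,0,0.7,0,0,0,-1],[0,0,1,0,0,0,-1],[0,0,1,0,0,0,-1]]

```text
time: 4.35
position: [0.4804, -0.0305, 0.3243]
tool_rot: [0.352, -3.114, 0.0]
ft_force: [-0.1, 1.0, 0.1]
grip_width: 0.008
grip_force: 0.0
```

```bash
python3 - <<'E'
from h import *
s=ctrl.get_state();print(s["joint_positions"].round(2) if hasattr(s["joint_positions"],"round") else s["joint_positions"],s["position"],s["tool_rot"],s["ft_force"])
cv2.imwrite("pics/w1.png",ctrl.get_image("wrist")[:,:,::-1])
print(wproj([.533,-.054,.1065],s),wproj([.557,-.159,.082],s))
E
```

```text
[-0.67 -0.09  0.65  1.82  0.05  1.4   1.76] [ 0.4804309  -0.03046331  0.32425244] [ 3.52356021e-01 -3.11390262e+00  3.34409665e-05] [-0.1479908   0.99542386  0.09700199]
[242.24439461 243.9972344 ] [151.90717054 234.95108331]
```

View pics/w1.png

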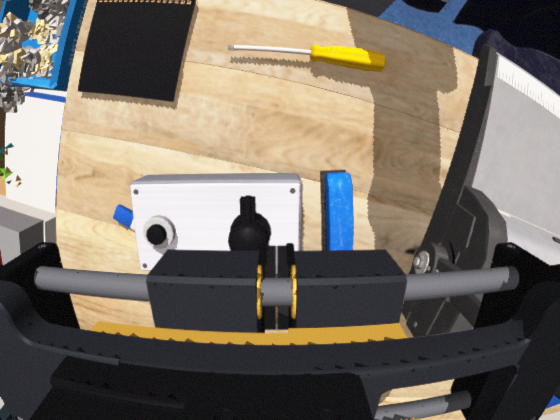

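```bash
python3 - <<'E'
from h import *
s=ctrl.get_state();im=ctrl.get_image("wrist")[:,:,::-1].copy();cv2.imwrite("pics/w2.png",im)
print(s["position"],s["tool_rot"])
cv2.imwrite("pics/w2c.png",cv2.resize(im[165:290,110:310],None,fx=4,fy=4,interpolation=cv2.INTER_CUBIC))
m=(cv2.cvtColor(im,cv2.COLOR_BGR2GRAY)<60).astype(np.uint8);m[243:]=0;m[:,:135]=0;m[:,300:]=0;m[:190]=0
n,l,st,c=cv2.connectedComponentsWithStats(m)
for i in range(1,n):
    if st[i,4]>60:print(st[i],c[i])
d=cv2.distanceTransform(m,cv2.DIST_L2,5)
print(cv2.minMaxLoc(d))
E
```

```text
[ 0.48175311 -0.03069335  0.32692293] [ 3.53116089e-01 -3.11795608e+00  3.32933462e-05]
[ 230  194   41   49 1351] [249.73797187 223.40562546]
[148 222  19  20 286] [157.13636364 231.66783217]
(0.0, 11.393798828125, (0, 0), (259, 229))
```

View pics/w2c.png

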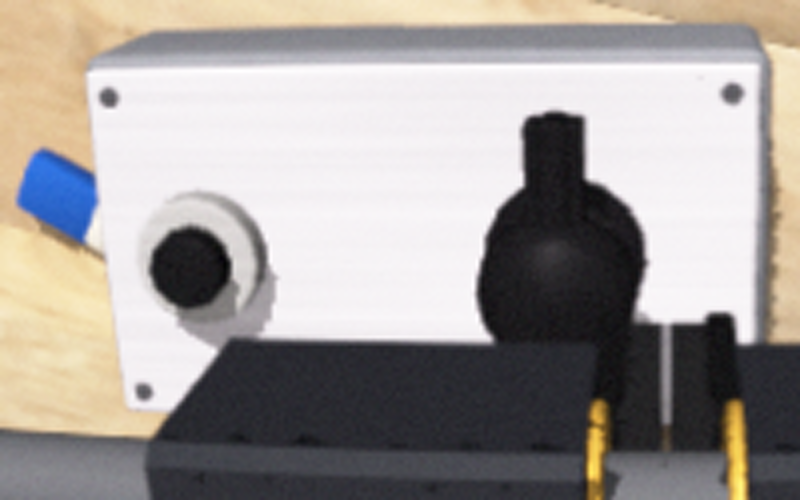

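The close view shows the reset cap at (157,232), front panel corners at (132.5,182) and (299,181), back-right corner at (142,267), and the front wing centred on column ~248.

```bash
python3 - <<'E'
from h import *
s=dict(position=np.array([0.48175311,-0.03069335,0.32692293]),tool_rot=[.353116,-3.117956,0])
A,B,C=[wonz(*p,.06,s)[:2] for p in[(132.5,182),(299.25,181.25),(142,266.75)]]
print(A,B,C,np.linalg.norm(A-B),np.linalg.norm(A-C))
v=B-A;a=np.arctan2(-v[0],v[1]);v2=C-A;print("yaw",a,np.arctan2(v2[1],v2[0]))
c=(B+C)/2;R=np.array([[np.cos(a),-np.sin(a)],[np.sin(a),np.cos(a)]])
print("c",c,"stop",c+R@[0,.045],"reset",c+R@[0,-.065],"reset direct",wonz(157.1,231.7,.082,s)[:2])
print("wingtip exp",wproj(np.r_[c+R@[-.048,.045],.099],s),"seen ~ (248.5,194.5) top edge")
print("wingtip",wonz(248.5,194.5,.099,s)[:2],"exp",c+R@[-.048,.045])
E
```

```text
[ 0.50969261 -0.20060905] [ 0.4671183  -0.00740836] [ 0.61800245 -0.17739611] 0.19783598779622066 0.11076941497669565
yaw 0.2168966524506608 0.21112590705488343
c [ 0.54256037 -0.09240223] stop [ 0.53287637 -0.04845658] reset [ 0.55654838 -0.15587928] reset direct [ 0.55507801 -0.1540896 ]
wingtip exp [248.11880551 194.91278025] seen ~ (248.5,194.5) top edge
wingtip [ 0.48549777 -0.05849558] exp [ 0.48600101 -0.05878619]
```

Emit:
play_rows:
  increments:
    - [[-0.2,-0.1,0.3,0,0,0,-1],[-0.35,-0.2,0.6,0,0,0,-1],[-0.45,-0.31,0.8,0,0,0,-1],[-0.45,-0.31,1,0,0,0,-1],[-0.45,-0.31,1,0,0,0,-1],[-0.45,-0.31,1,0,0,0,-1]]

```text
time: 5.05
position: [0.5346, -0.0512, 0.2299]
tool_rot: [-0.355, 3.12, -0.0]
ft_force: [0.4, 0.4, 0.5]
grip_width: 0.006
grip_force: 0.0
```

```bash
python3 - <<'E'
from h import *
s=ctrl.get_state();print(s["position"],s["tool_rot"],s["ft_force"])
im=ctrl.get_image("wrist")[:,:,::-1]
cv2.imwrite("pics/w3.png",im)
print(wproj([.533,-.051,.1065],s),wproj([.5565,-.157,.082],s),wproj(np.array(s["position"])-[0,0,.07],s))
E
```

```text
[ 0.53458104 -0.05122936  0.22992912] [-3.54738829e-01  3.11956677e+00 -9.38385519e-05] [0.38257675 0.37277359 0.52974758]
[277.38070357 227.47354739] [143.80910474 216.07112346] [276.76296064 261.38638495]
```

View pics/w3.png

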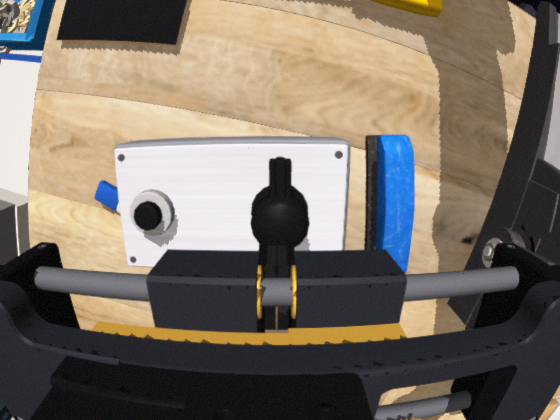

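Emit:
play_rows:
  increments:
    - [[0,0.02,0.3,0,0,0,-1],[0.0,0.02,0.5,0,0,0,-1],[0.0,0.02,0.54,0,0,0,-1],[0.0,0.02,0.58,0,0,0,-1],[0.0,0.02,0.61,0,0,0,-1],[0.0,0.02,0.64,0,0,0,-1],[0.0,0.02,0.65,0,0,0,-1],[0.0,0.02,0.65,0,0,0,-1]]

```text
time: 5.9
position: [0.5343, -0.0498, 0.1663]
tool_rot: [-0.354, 3.119, 0.002]
ft_force: [-5.0, 1.5, 17.1]
grip_width: 0.007
grip_force: 8.1
```

Emit:
play_rows:
  increments:
    - [[0,0,-0.2,0,0,0,-1],[0,0,-0.4,0,0,0,-1],[0.2,-0.16,-0.4,0,0,0,-1],[0.39,-0.35,-0.4,0,0,0,-1],[0.39,-0.35,-0.4,0,0,0,-1],[0.39,-0.35,-0.4,0,0,0,-1]]

```text
time: 6.5
position: [0.5033, -0.0929, 0.2038]
tool_rot: [-0.352, 3.12, 0.001]
ft_force: [-0.3, -0.0, 0.3]
grip_width: 0.006
grip_force: 0.0
```

```bash
python3 - <<'E'
from h import *
s=ctrl.get_state();print(s["position"],s["tool_rot"],s["ft_force"])
im=ctrl.get_image("wrist")[:,:,::-1]
cv2.imwrite("pics/w4.png",cv2.resize(im[130:330,150:450],None,fx=2.6,fy=2.6))
R=np.array([[np.cos(.217),-np.sin(.217)],[np.sin(.217),np.cos(.217)]])
for h in(0,.01):
  print([((wproj(np.r_[[.533,-.049]+R@q,z-h],s)-[150,130])*2.6).round() for q,z in[([-.048,-.008],.099),([-.048,.008],.099),([-.022,-.008],.099),([0,0],.1065)]])
E
```

```text
[ 0.50325361 -0.09289826  0.20381988] [-3.52163577e-01  3.11996954e+00  1.08371552e-03] [-0.3282266  -0.01866407  0.26397708]
[array([445., 247.]), array([508., 247.]), array([439., 343.]), array([468., 431.])]
[array([440., 235.]), array([500., 235.]), array([435., 328.]), array([463., 413.])]
```

View pics/w4.png

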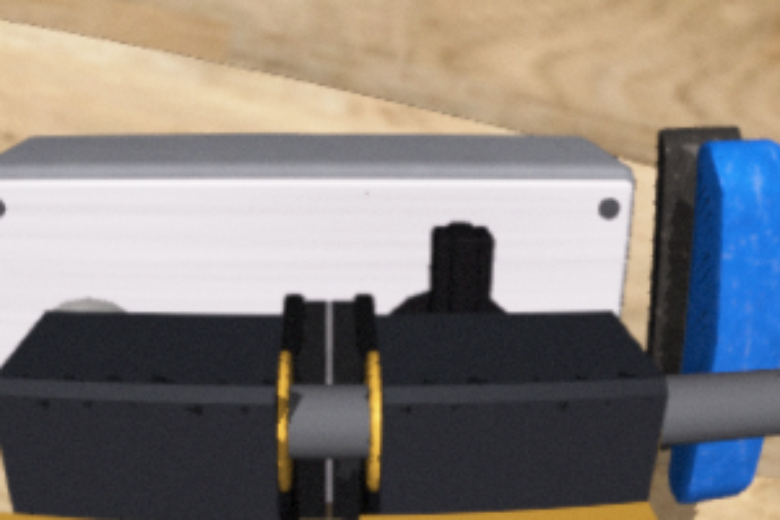

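Wing top corners at (432,230) and (492,230) match the latched prediction, so the press has latched and the wing is about 2 mm further to -y.

Emit:
play_rows:
  increments:
    - [[0,0,0.3,0,0,0,-1],[0,0,0.55,0,0,0,-1],[0,0,0.64,0,0,0,-1],[0,0,0.64,0,0,0,-1]]

```text
time: 6.95
position: [0.5025, -0.0918, 0.1381]
tool_rot: [0.356, -3.119, 0.001]
ft_force: [0.5, 0.5, -0.2]
grip_width: 0.005
grip_force: 0.0
```

Emit:
play_rows:
  increments:
    - [[0,0.115,0,0,0,0,-1],[0.02,0.155,0,0,0,0.064,-1],[0.038,0.195,0,0,0,0.127,-1],[0.051,0.238,0,0,0,0.19,-1],[0.06,0.281,0,0,0,0.255,-1],[0.064,0.326,0,0,0,0.318,-1],[0.064,0.37,0,0,0,0.382,-1],[0.064,0.37,0,0,0,0.382,-1]]

```text
time: 7.75
position: [0.4893, -0.0567, 0.1406]
tool_rot: [0.581, 3.085, 0.002]
ft_force: [0.3, -1.1, 0.1]
grip_width: 0.003
grip_force: 0.4
```

Emit:
play_rows:
  increments:
    - [[0.02,0.04,0,0,0,0.064,-1],[0.038,0.08,0,0,0,0.127,-1],[0.051,0.123,0,0,0,0.19,-1],[0.06,0.166,0,0,0,0.255,-1],[0.06,0.166,0,0,0,0.255,-1]]

```text
time: 8.25
position: [0.4895, -0.0395, 0.1401]
tool_rot: [1.181, 2.91, 0.002]
ft_force: [-1.5, -0.1, 1.9]
grip_width: 0.008
grip_force: 0.7
```

```bash
python3 - <<'E'
from h import *
s=ctrl.get_state();print(s["position"],s["tool_rot"],s["ft_force"],s["torque"])
im=ctrl.get_image("wrist")[:,:,::-1]; im2=ctrl.get_image("scene")[:,:,::-1]
a=cv2.resize(im[130:330,150:450],None,fx=1.5,fy=1.5);b=cv2.resize(im2[215:315,210:360],None,fx=3,fy=3)
cv2.imwrite("pics/w5.png",np.vstack([a,b[:,:450]]))
E
```

```text
[ 0.48945009 -0.03951592  0.14007608] [1.18133802e+00 2.91007985e+00 1.59699476e-03] [-1.46934791 -0.12923308  1.88507738] [-0.19746449  0.15980294  0.01134154]
```

View pics/w5.png

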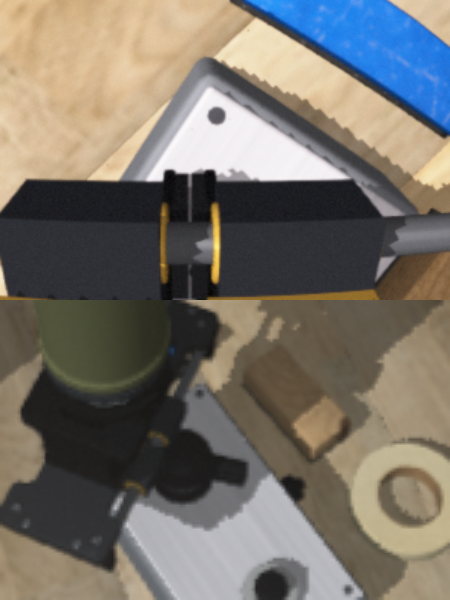

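```bash
python3 - <<'E'
from h import *
for z in(.099,.089):
  t=onz("scene",291.3,271.7,z)[:2];d=t-[.533,-.051];print(z,t,np.linalg.norm(d),.217-np.arctan2(d[1],d[0]))
R=lambda a:np.array([[np.cos(a),-np.sin(a)],[np.sin(a),np.cos(a)]])
for h in(0,.01):
  for th in(.8,1.,):print(h,th,((proj("scene",np.r_[[.533,-.051]+R(.217-th)@[.048,0],.099-h])-[210,215])*3+[0,300]).round(), ((proj("scene",np.r_[.533,-.051,.1065-h])-[210,215])*3+[0,300]).round())
E
```

```text
0.099 [ 0.56956606 -0.07927854] 0.046225018931346507 0.8752815029795123
0.089 [ 0.57163373 -0.0755033 ] 0.04574906466929403 0.7822207303130343
0 0.8 [247. 466.] [181. 449.]
0 1.0 [244. 478.] [181. 449.]
0.01 0.8 [247. 472.] [181. 454.]
0.01 1.0 [243. 484.] [181. 454.]
```

Emit:
play_rows:
  increments:
    - [[0.01,0.02,0,0,0,0.032,-1],[0.02,0.04,0,0,0,0.064,-1],[0.028,0.06,0,0,0,0.095,-1],[0.028,0.06,0,0,0,0.095,-1]]

```text
time: 8.75
position: [0.4911, -0.034, 0.1395]
tool_rot: [-1.396, -2.814, -0.0]
ft_force: [-1.2, -0.0, 2.6]
grip_width: 0.009
grip_force: 0.8
```

```bash
python3 - <<'E'
from h import *
s=ctrl.get_state();print(s["position"],s["tool_rot"],s["ft_force"],s["torque"])
im2=ctrl.get_image("scene")[:,:,::-1]
cv2.imwrite("pics/s6.png",cv2.resize(im2[240:320,240:340],None,fx=5,fy=5,interpolation=cv2.INTER_CUBIC))
E
```

```text
[ 0.49113557 -0.03399254  0.13948946] [-1.39624203e+00 -2.81417585e+00 -4.13916310e-04] [-1.18215201 -0.00722699  2.59492156] [-0.15846939  0.25415085 -0.01195409]
```

View pics/s6.png

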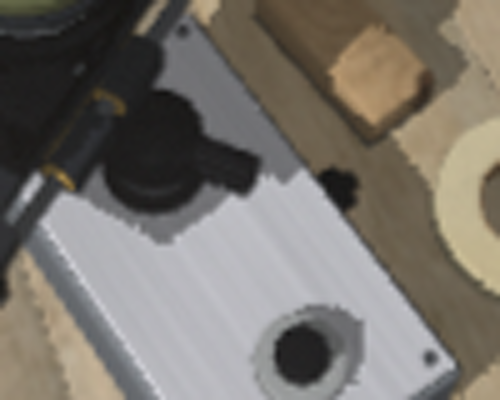

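Emit:
play_rows:
  increments:
    - [[0,-0.2,0,0,0,0,-1],[0,-0.4,0,0,0,0,-1],[0,-0.6,0,0,0,0,-1],[0,-0.6,-0.4,0,0,0,-1],[0,-0.6,-0.8,0,0,0,-1],[0,-0.6,-0.8,0,0,0,-1]]

```text
time: 9.4
position: [0.4464, -0.0707, 0.2242]
tool_rot: [1.393, 2.807, 0.011]
ft_force: [0.2, -0.8, 0.5]
grip_width: 0.008
grip_force: 0.0
```

Emit:
play_rows:
  increments:
    - [[0,0,0,0,0,-0.09,-1],[0,0,0,0,0,-0.18,-1],[0,0,0,0,0,-0.27,-1],[0,0,0,0,0,-0.36,-1],[0,0,0,0,0,-0.45,-1],[0,0,0,0,0,-0.54,-1],[0,0,0,0,0,-0.63,-1],[0,0,0,0,0,-0.72,-1]]

```text
time: 10.2
position: [0.4431, -0.0702, 0.2188]
tool_rot: [-0.338, 3.123, 0.0]
ft_force: [-0.2, -0.6, 0.1]
grip_width: 0.002
grip_force: 0.0
```

```bash
python3 - <<'E'
from h import *
ctrl.get_image("side");ctrl.get_image("side")
s=ctrl.get_state();print(s["position"],s["tool_rot"],s["ft_force"])
im=ctrl.get_image("wrist")[:,:,::-1];cv2.imwrite("pics/w7.png",im)
R=np.array([[np.cos(.217),-np.sin(.217)],[np.sin(.217),np.cos(.217)]])
for h in(0,.01):
  print([wproj(np.r_[[.533,-.051]+R@q,z-h],s).round() for q,z in[([-.048,-.008],.099),([-.048,.008],.099),([0,0],.1065)]],wproj([.5565,-.155,.082],s))
E
```

```text
[ 0.44312713 -0.07019521  0.21892075] [-3.28566981e-01  3.12429437e+00  5.91120915e-04] [-0.12244425 -0.87415536 -0.21267985]
[array([265., 287.]), array([287., 287.]), array([277., 344.])] [156.97563077 322.55646162]
[array([266., 281.]), array([287., 281.]), array([277., 336.])] [156.97563077 322.55646162]
```

View pics/w7.png

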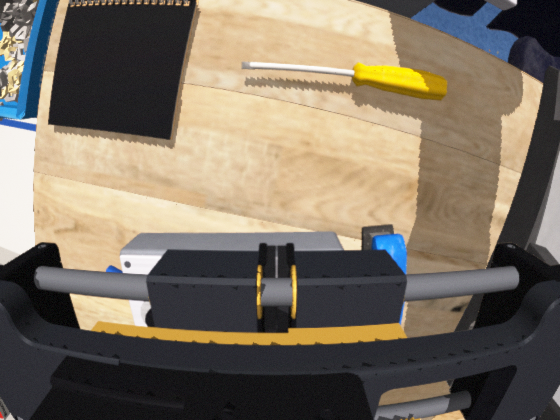

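Emit:
play_rows:
  increments:
    - [[-0.3,-0.2,0,0,0,0,-1],[-0.54,-0.35,0,0,0,0,-1],[-0.54,-0.35,0,0,0,0,-1],[-0.54,-0.35,0,0,0,0,-1]]

```text
time: 10.75
position: [0.503, -0.0937, 0.2184]
tool_rot: [0.321, -3.122, 0.004]
ft_force: [0.1, 0.5, 0.2]
grip_width: 0.003
grip_force: 0.0
```

```bash
python3 - <<'E'
from h import *
s=ctrl.get_state();print(s["position"],s["tool_rot"],s["ft_force"])
im=ctrl.get_image("wrist")[:,:,::-1];cv2.imwrite("pics/w8.png",im)
R=np.array([[np.cos(.217),-np.sin(.217)],[np.sin(.217),np.cos(.217)]])
for h in(0,.01):
  print([wproj(np.r_[[.533,-.051]+R@q,z-h],s).round(1) for q,z in[([-.048,-.008],.099),([-.048,.008],.099),([-.03,-.008],.099),([-.03,.008],.099)]],wproj([.5565,-.155,.082],s))
g=cv2.cvtColor(im,cv2.COLOR_BGR2GRAY)
for r in range(206,252,3):
  d=np.where(g[r,295:350]<60)[0]+295;print(r,(d.min(),d.max(),len(d)) if len(d) else 0,end="; ")
E
```

```text
[ 0.50299549 -0.09371297  0.21841643] [ 0.3212523  -3.12223136  0.00432947] [0.1255817  0.48158099 0.16293593]
[array([316.7, 218.5]), array([339.7, 218.1]), array([316.1, 243.1]), array([338.5, 242.6])] [188.21074112 271.76652324]
[array([315. , 214.4]), array([337.1, 214.1]), array([314.5, 238.2]), array([336.1, 237.7])] [188.21074112 271.76652324]
206 0; 209 0; 212 0; 215 (np.int64(324), np.int64(330), 7); 218 (np.int64(317), np.int64(337), 21); 221 (np.int64(317), np.int64(338), 22); 224 (np.int64(317), np.int64(339), 23); 227 (np.int64(317), np.int64(338), 22); 230 (np.int64(317), np.int64(338), 22); 233 (np.int64(317), np.int64(338), 22); 236 (np.int64(316), np.int64(338), 23); 239 (np.int64(308), np.int64(338), 31); 242 (np.int64(304), np.int64(340), 37); 245 (np.int64(301), np.int64(343), 43); 248 (np.int64(299), np.int64(345), 42); 251 (np.int64(297), np.int64(349), 53);
```

Measured wing edges (columns 317–338, tip at row ~217) match the released, untwisted head. Next is the reset press.

Emit:
play_rows:
  increments:
    - [[-0.2,-0.35,0,0,0,0,-1],[-0.4,-0.71,0.1,0,0,0,-1],[-0.4,-0.71,0.4,0,0,0,-1],[-0.4,-0.71,0.62,0,0,0,-1],[-0.4,-0.71,0.66,0,0,0,-1],[-0.4,-0.71,0.7,0,0,0,-1],[-0.4,-0.71,0.73,0,0,0,-1],[-0.4,-0.71,0.73,0,0,0,-1]]

```text
time: 11.6
position: [0.5571, -0.1543, 0.1473]
tool_rot: [-0.326, 3.123, 0.002]
ft_force: [-3.0, -0.5, 3.1]
grip_width: 0.003
grip_force: 1.6
```

Emit:
play_rows:
  increments:
    - [[0,0,0.02,0,0,0,-1],[0,0,0.03,0,0,0,-1],[0,0,0.03,0,0,0,-1]]

```text
time: 11.9
position: [0.5576, -0.1545, 0.1459]
tool_rot: [-0.326, 3.123, 0.003]
ft_force: [-6.4, 2.5, 18.0]
grip_width: 0.005
grip_force: 8.9
```

Force has reached 18 N, so the button is at its end stop. Retract.

Emit:
play_rows:
  increments:
    - [[0,0,-0.2,0,0,0,-1],[0,0,-0.5,0,0,0,-1],[0,0,-0.8,0,0,0,-1],[0,0,-1,0,0,0,-1],[0,0,-1,0,0,0,-1]]

```text
time: 12.4
position: [0.5591, -0.1551, 0.2466]
tool_rot: [-0.325, 3.118, -0.002]
ft_force: [-0.0, -0.5, 0.2]
grip_width: 0.004
grip_force: 0.0
```

```bash
python3 - <<'E'
from h import *
s=ctrl.get_state();print(s["position"],s["ft_force"])
im=ctrl.get_image("wrist")[:,:,::-1]
R=np.array([[np.cos(.217),-np.sin(.217)],[np.sin(.217),np.cos(.217)]])
e=[wproj(np.r_[[.533,-.051]+R@q,.099],s).round(1) for q in([-.048,-.008],[-.048,.008],[-.03,-.008],[-.03,.008])];print(e)
g=cv2.cvtColor(im,cv2.COLOR_BGR2GRAY);c0=int(e[0][0])-15;r0=int(e[0][1])
for r in range(r0-9,r0+18,3):
  d=np.where(g[r,c0:c0+50]<60)[0]+c0;print(r,(int(d.min()),int(d.max())) if len(d) else 0,end="; ")
E
```

```text
[ 0.55913695 -0.15507852  0.24659028] [-0.00260392 -0.5169513   0.24225509]
[array([404.4, 153.6]), array([422.6, 154.4]), array([403.1, 176.4]), array([421.1, 176.8])]
144 0; 147 0; 150 0; 153 0; 156 (400, 416); 159 (400, 420); 162 (400, 420); 165 (400, 420); 168 (400, 420);
```

Stop head is out and straight, the arm is clear, and nothing else was touched. Handing in.

```bash
python3 -c "
from bench import ctrl;print(ctrl.close_job())"
```

```text
the job is handed in; nothing more can be done
None
```

The job is handed in with no verdict returned: the stop button latched, its wing was pushed clockwise until it popped out (wing edges in the last images match the released, straight position), and reset was pressed to its end stop (18 N) and let go; I did not image reset coming back or re-measure the loose things.

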